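# Two-point check of a coating gauge, then hold a bracket in its nest for the reading

## Task

Set up the coating-thickness gauge: slide its carrier, which has a knob for this, until the round reference disc is centred under the probe tip, let it rest there for about a second, then do the same with the square reference tile. Then lay the lug bracket flat in the carrier's nest with its lug toward the robot and press it into the corner, so that its foot bears flush on both fences at once and the carrier is fully home against both its stops, which brings the foot under the probe for the reading. The reading takes a while and nothing else clamps the part: finish while still gripping the bracket and pressing it into the corner, and leave the loose vacuum parts and the jar alone.

Things in the scene. Friction and masses are not known exactly. Their poses are not given: they have to be found in the camera images.
- gauge_base: Grey fixed base of the gauge, 172 x 166 mm; a post at its far left corner holds a 45-degree arm (85 to 97 mm above the worktop) with the probe, and a small screen box behind it (top 130 mm). Origin: on the worktop below the probe tip. x = far (away from the robot), y = left, turned with the gauge up to 0.2 rad; near, far, left, right below mean these axes.
- probe_tip (a point): Tip of the fixed vertical probe (12 mm rod, conical nose), 56 mm above the worktop and 16 mm above the carrier's top. Round it sits a 24 mm clamp eye; the probe's top is at 114 mm, a thin cable bows up to 132 mm behind it toward the far left.
- carrier (a joint): Slide of the aluminium carrier plate (121 x 121 x 9 mm, top 40 mm above the worktop) on the saddle: 0 = home at its far stop, grows toward the near side, to 0.042 m. Stays where it is left; 3 N friction. The plate carries nest, disc, tile and knob.
- saddle (a joint): Slide of the saddle, which carries the carrier, on the base: 0 = home against its left stop, grows as it moves to the right, to 0.042 m. It stays where it is left; 3 N of friction.
- knob (a point): Middle of the black hand knob standing on the carrier's right part: 18 mm diameter, gripped from 13 to 37 mm above the carrier's top (thinner stem below); this point is 66 mm above the worktop. With both slides home it is 12 mm near and 62 mm right of the probe axis. It does not turn; moving it slides carrier and saddle.
- round_disc (a point): Centre of the round reference disc (16 mm diameter, dark, flush with the carrier's top) beyond the far fence. It comes under the probe at carrier = 0.033, saddle = 0.005.
- square_tile (a point): Centre of the square reference tile (16 x 16 mm, dark, flush with the carrier's top) beyond the left fence. It comes under the probe at carrier = 0.005, saddle = 0.033; the nest is then clear to the right of the probe and open from above.
- nest_corner (a point): Inner corner of the nest on the carrier's top (40 mm above the worktop), where the fences' inner faces meet; axes as the gauge's. The nest is the plain face to the near right of it. Seated, the foot's far left corner is here and the bracket's origin 42 mm near and 22 mm right of it. With the slides home it is 15 mm far and 15 mm left of the probe axis.
- fence_far: Steel fence on the carrier, 6 mm thick, 40 mm long, 8 mm high; its near face bounds the nest, from 8 to 48 mm right of the corner. Its origin is not on the fence: it lies 15 mm near and 15 mm right of the corner, at worktop height. Friction on the other fence and the plate takes up part of the push: press with 10 to 15 N.
- fence_left: Steel fence on the carrier, 6 mm thick, 60 mm long, 8 mm high; its right face bounds the nest, from 14 to 74 mm near of the corner. Its origin is not on the fence: it lies 15 mm near and 15 mm right of the corner, at worktop height. Friction on the other fence and the plate takes up part of the push: press with 10 to 15 N.
- bracket: Machined aluminium lug bracket, 0.11 to 0.22 kg, loose on the worktop between robot and gauge: flat foot 84 (x) x 44 (y) x 10 mm with an upright lug. Origin: centre of the foot's underside; x runs along the foot from the lug's end to the plain end (away from the robot, within 0.5 rad). Seated, its x is the gauge's x.
- lug (a point): Middle of the bracket's lug, where to grip it: a plate 10 mm thick (across y), 28 mm long (along x), from the foot's top at 10 mm to a round top at 45 mm above the underside. This point is 24 mm toward the lug's end (-x) from the bracket's origin and 29 mm above the underside.
- kf_ring: Bystander: vacuum centring ring, 40 mm across, 8 mm high, at the left of the worktop.
- blank_flange: Bystander: steel blank flange disc, 40 mm across, 8 mm high, at the left of the worktop.
- kf_clamp: Bystander: vacuum ring clamp, 54 x 71 x 16 mm, right of the gauge.
- grease_jar: Bystander: small jar, 50 mm across, 39 mm high, right of the gauge.

How it is judged:
By the outcome, as a careful person would: the job done as asked, in the order asked, and still so for the second after the job is handed in, while the arm keeps its last pose, push and grip.
It also fails if it takes over 58 s, if anything falls off the work surface, if the arm or the gripper's body presses on something with over 40 N, if the wrist force passes 120 N, or if a joint passes its speed limit or range.

## Robot

A 6-joint arm with a two-finger parallel gripper is mounted at the origin on the work surface; the furniture and walls round the work are solid. World frame = base frame: x ahead of the robot, y to its left, z up, the work surface at z = 0. Lengths are in mm, angles in rad, forces in N, time in s.
With the tool pointing down it reaches from about 350 to 975 mm from the base axis. Payload 7.1 kg.
Tool frame: the origin (TCP) lies midway between the tips of the shut fingers; the grasp point (between the pads) lies ctrl.grip_point_offset behind it (ctrl.grip_point_offset is the distance from the TCP to the grasp point, in mm); z points along the fingers, y is the line along which they close (so a half turn about z gives the same grasp; the last joint's range is limited). The gripper opens to 88 mm and grips with 3 to 60 N. Pads are 20 mm wide; open, the fingers measure 115 mm over their backs; the gripper's body (75 mm by 178 mm) begins 61 mm behind the grasp point.
Start: joints at [1.247, 0.423, 1.63, -0, 1.089, -0.019], TCP at [187.532, 596.185, 222.675] pointing down, gripper open.
Joint ranges: [-3, 3], [-0.9, 2.11], [0.09, 2.58], [-1.31, 4.45], [0.11, 2.69], [-2.54, 2.54]. Speed limits (rad/s): [2.39, 2.39, 3.01, 3.14, 3.14, 3.14].

## Interface

Orientations are given as a rotation vector (axis times angle).
In Python, from workcell import ctrl gives the robot as it stands.
- The arm moves only by the tool apply_moves, never from a script. Its argument "targets" is a list of rows, each an object of numbers: "tx", "ty", "tz": the shift along the world's x, y, z in m; "spin": the turn about the world's z in degrees. In form: [{"tx": .., "ty": .., "tz": .., "spin": ..}, ...]. A call has exactly 8 rows; each row is the pose to reach, as a shift and turn from the pose commanded when the call began; what a row does not reach only later rows make up. A row lasts 1/10 s, in which the tool goes at most 50 mm and 8.59 degrees, less where a joint would pass 70% of its speed; a pose out of reach is approached as far as the arm can. A call with a gripper value outside its range is refused whole. "gripper" is the closure, from -1 (fully open) to 1 (shut), set as the call begins (left out, the last holds). The fingers move at their own pace and stop on an object; the grip force is fixed at half the most. Time passes only in rows, so rows that repeat a pose let the fingers close, or fill a call up. It gives the time, the measured TCP pose, the force, the opening and the grip force at its end, in the units of the state.
- ctrl.get_obs(): the state, without advancing time (a new reading comes with each control period).
- ctrl.get_image(name): name is "side" or "top" or "wrist"; returns the picture (420x560x3 uint8, red, green, blue); there is no depth.
- ctrl.get_calibration(name): a dict with "fov_y" (degrees; the focal length in pixels is half the picture's height over the tangent of half this angle, whatever the lens; pixels are square), "cx", "cy" (the principal point, pixels), "rvec" (rotation vector, rad) and "tvec" (3), from world to camera coordinates, as OpenCV has them. Camera axes: x right, y down, z forward; pixel columns grow to the right and rows downward; lengths in mm; the calibration is good to about 2 mm. A picture is of the moment at which its call begins: read the wrist's pose just before it. get_calibration takes no time and is no camera call; for the wrist camera it gives the pose at the moment of the call.
- ctrl.close_job(): hands the job in; it is judged then, once.
Trained networks look in the newest picture that a camera, given by its name, has taken for a name from the list of things; names that differ only in an ending like _2 or _b are one class to them, and where a whole thing is asked for, a point or a joint stands for the part that bears it (a point fixed in the world has none). Each returns a list of dicts, best first, with "score" (0 to 1); they miss things now and then, are a little off and sometimes report something else, mostly with a low value. They report only what shows in the picture. A call takes as long as a camera call.
- ctrl.outline_of(name, camera): "pixels" (420x560 bool, what is visible of it) and "box" ([left, top, right, bottom] in pixels, round what is visible of it).
- ctrl.pinpoint(name, camera): "uv" ([column, row] in pixels: a listed point, or the origin of a listed thing).
The state is a dict: "t": time; "qpos": joint angles; "qvel": joint speeds; "joint_torque": joint torques, N m; "ee_pos": TCP position; "orientation": TCP orientation; "ft_force": force on the tool from outside, world axes, zero at the start; "moment": the same for the moment, N m; "width": finger opening in mm; "grasp_force": force on a finger pad.
Only numpy, scipy, OpenCV 4.12 (cv2) and the standard library are available. Lean on these libraries where they do the work, as an engineer would, in place of code of your own. Each camera call takes 0.05 s, during which the arm holds its last target. There are 200 camera calls.

## Working session

There is one attempt and no reset: what is moved stays moved. The work goes in short steps, Python scripts to look and compute and a tool call to move; the robot and the scene stay as the last step left them, time stands still between calls to the robot, and variables do not carry over. Pictures are saved under pics/ and viewed, at most 10 in all, crops included, and the job is handed in when it is done.

Besides the shell and the picture viewer there is one more tool, called after ">>>" as name(argument=value, ...), one argument or row to a line, values as JSON. apply_moves: Moves the arm, as the interface text tells. Its arguments: {"type":"object","properties":{"targets":{"type":"array"},"gripper":{"type":"number"}},"required":["targets"]}

```bash
ls; mkdir -p pics; cat > h.py <<'E'
import numpy as np, cv2, sys
from workcell import ctrl
def cam(n):
    c=ctrl.get_calibration(n); f=210/np.tan(np.radians(c["fov_y"])/2)
    R=cv2.Rodrigues(np.array(c["rvec"],float))[0]; return f,c["cx"],c["cy"],R,np.array(c["tvec"],float)
def ray(C,uv):
    f,cx,cy,R,t=C; d=R.T@np.array([(uv[0]-cx)/f,(uv[1]-cy)/f,1]); return -R.T@t,d/np.linalg.norm(d)
def proj(C,p):
    f,cx,cy,R,t=C; q=R@np.asarray(p,float)+t; return np.array([cx+f*q[0]/q[2],cy+f*q[1]/q[2]])
def atz(C,uv,z):
    o,d=ray(C,uv); return o+d*(z-o[2])/d[2]
def tri(obs):
    A=np.zeros((3,3));b=np.zeros(3)
    for C,uv in obs:
        o,d=ray(C,uv);P=np.eye(3)-np.outer(d,d);A+=P;b+=P@o
    x=np.linalg.solve(A,b); return x,[np.round(proj(C,x)-uv,1) for C,uv in obs]
def save(n,img): cv2.imwrite("pics/"+n,img[:,:,::-1])
E
python3 - <<'E'
from h import *
np.set_printoptions(precision=1,suppress=True)
o=ctrl.get_obs(); print(o['t'],o['ee_pos'],o['orientation'],o['ft_force'],o['width'],ctrl.grip_point_offset)
ims=[]
for n in ["top","side","wrist"]:
    im=ctrl.get_image(n); ims.append(im)
    C=cam(n); print(n,C[0],-C[3].T@C[4],C[3][2])
    for k in ["knob","lug","bracket","probe_tip","round_disc","square_tile","nest_corner","gauge_base","fence_far","fence_left"]:
        r=ctrl.pinpoint(k,n)
        print(k,[(np.round(x['uv'],1),round(x['score'],2)) for x in r[:2]])
save("top0.png",ims[0]);save("side0.png",ims[1]);save("wr0.png",ims[2])
E
```

```text
pics
0.0 [187.4 595.7 221.9] [-0.5 -3.1  0. ] [-0.1 -0.1  0.1] 87.66883776309736 18.700000000000003
top 379.4569542273419 [380.5 -44.  913.7] [ 0.2  0.  -1. ]
knob [(array([290. , 197.9]), 0.89)]
lug [(array([255.6, 269.7]), 0.95), (array([207.4, 274.9]), 0.45)]
bracket [(array([253.1, 257.1]), 0.96)]
probe_tip [(array([253.6, 188.3]), 0.9), (array([347.9, 180.7]), 0.36)]
round_disc [(array([256.7, 178.7]), 0.59)]
square_tile [(array([249.2, 190.6]), 0.83)]
nest_corner [(array([251.3, 185.6]), 0.68)]
gauge_base [(array([259.6, 193.8]), 0.74)]
fence_far [(array([261.6, 190.8]), 0.42)]
fence_left [(array([257.5, 196.1]), 0.65), (array([262., 197.]), 0.53)]
side 508.4472627754803 [551.2 776.6 382.5] [-0.  -0.9 -0.4]
knob [(array([244.4, 194.3]), 0.8)]
lug [(array([344.1, 236.5]), 0.64), (array([228.1, 224.9]), 0.55)]
bracket [(array([331.1, 248.7]), 0.6)]
probe_tip [(array([234.5, 217.5]), 0.7)]
round_disc [(array([218.6, 224.6]), 0.7), (array([282.5, 200.3]), 0.6)]
square_tile [(array([232.1, 230.6]), 0.58)]
nest_corner [(array([227.4, 228.8]), 0.87)]
gauge_base [(array([326.6, 288.5]), 0.71), (array([236.7, 247.7]), 0.62)]
fence_far []
fence_left []
wrist 376.6493675892593 [115.4 619.  384.5] [ 0.3 -0.1 -1. ]
knob []
lug []
bracket []
probe_tip []
round_disc []
square_tile []
nest_corner []
gauge_base []
fence_far []
fence_left []
```

```bash
python3 - <<'E'
from h import *
np.set_printoptions(precision=1,suppress=True)
T=cam("top");S=cam("side")
for k,a,b in [("knob",(290,197.9),(244.4,194.3)),("lug",(255.6,269.7),(344.1,236.5)),("bracket",(253.1,257.1),(331.1,248.7)),("probe",(253.6,188.3),(234.5,217.5)),("disc",(256.7,178.7),(218.6,224.6)),("tile",(249.2,190.6),(232.1,230.6)),("nest",(251.3,185.6),(227.4,228.8)),("base",(259.6,193.8),(236.7,247.7))]:
    print(k,*tri([(T,a),(S,b)]))
a=cv2.imread("pics/top0.png")[120:320,160:400]; cv2.imwrite("pics/c0.png",cv2.resize(a,None,fx=3,fy=3,interpolation=2))
a=cv2.imread("pics/side0.png")[120:320,160:420]; cv2.imwrite("pics/c1.png",cv2.resize(a,None,fx=3,fy=3,interpolation=2))
E
```

```text
knob [597.5 -56.2  64.1] [array([ 0.2, -1.7]), array([2.1, 0.6])]
lug [429.7  13.8  20.9] [array([ 0.2, -0.8]), array([1.2, 0.2])]
bracket [455.6  23.8   3.4] [array([-0.2,  1. ]), array([-1.5, -0.2])]
probe [612.5  29.9  58. ] [array([-0. ,  0.3]), array([-0.4, -0.1])]
disc [639.6  25.6  43.2] [array([-0. ,  0.7]), array([-0.9, -0.3])]
tile [613.4  41.6  39.7] [array([ 0.1, -0.7]), array([0.9, 0.3])]
nest [623.4  37.3  41.3] [array([-0. ,  0.3]), array([-0.4, -0.1])]
base [612.5  19.2  -0.6] [array([-0.1,  1.3]), array([-1.8, -0.5])]
```

View pics/c0.png

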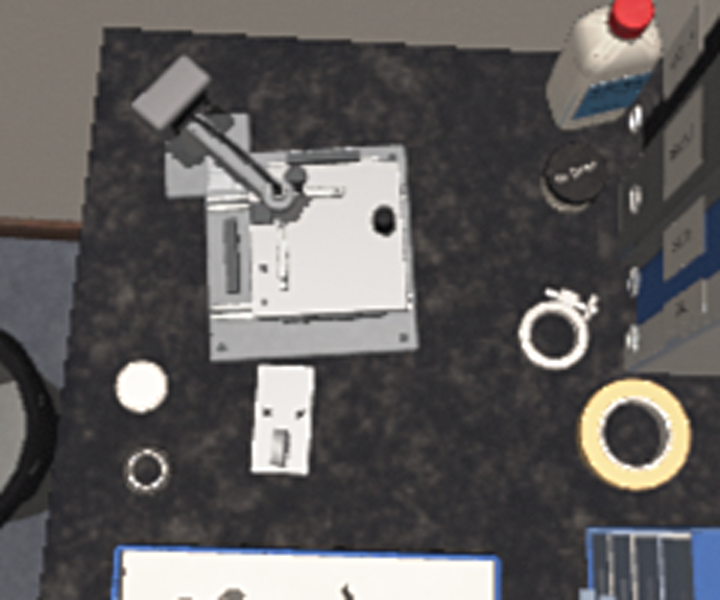

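View pics/c1.png

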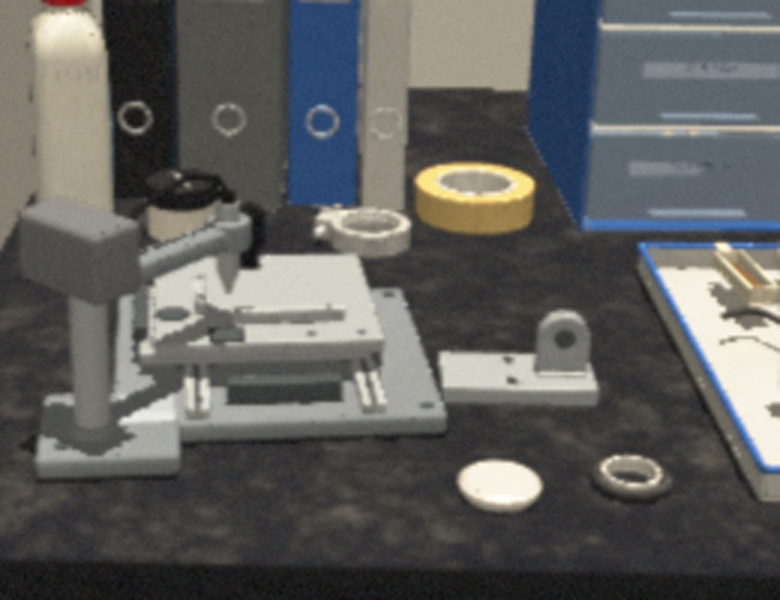

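The pictures show the probe at about (285,200) in the top crop, the knob at (383,220), and the bracket upright with its lug near (280,447). The side view agrees. I'll move over the knob with the fingers closing along gauge x.

>>> apply_moves(
  targets=[
    {"tx": 0.21,"ty": -0.34,"tz": 0,"spin": -68},
    {"tx": 0.21,"ty": -0.34,"tz": 0,"spin": -68},
    {"tx": 0.21,"ty": -0.34,"tz": 0,"spin": -68},
    {"tx": 0.21,"ty": -0.34,"tz": 0,"spin": -68},
    {"tx": 0.21,"ty": -0.34,"tz": 0,"spin": -68},
    {"tx": 0.21,"ty": -0.34,"tz": 0,"spin": -68},
    {"tx": 0.21,"ty": -0.34,"tz": 0,"spin": -68},
    {"tx": 0.21,"ty": -0.34,"tz": 0,"spin": -68},
  ],
  gripper=-1,
)

```text
t: 2.45
ee_pos: [398.3, 254.5, 223.0]
orientation: [2.138, 2.301, 0.001]
ft_force: [0.5, 0.8, -0.5]
width: 87.8
grasp_force: 0.0
```

>>> apply_moves(
  targets=[
    {"tx": 0.2,"ty": -0.31,"tz": 0,"spin": 0},
    {"tx": 0.2,"ty": -0.31,"tz": 0,"spin": 0},
    {"tx": 0.2,"ty": -0.31,"tz": 0,"spin": 0},
    {"tx": 0.2,"ty": -0.31,"tz": 0,"spin": 0},
    {"tx": 0.2,"ty": -0.31,"tz": 0,"spin": 0},
    {"tx": 0.2,"ty": -0.31,"tz": 0,"spin": 0},
    {"tx": 0.2,"ty": -0.31,"tz": 0,"spin": 0},
    {"tx": 0.2,"ty": -0.31,"tz": 0,"spin": 0},
  ],
)

```text
t: 3.25
ee_pos: [599.6, -57.5, 222.8]
orientation: [2.134, 2.303, 0.001]
ft_force: [0.3, 0.2, 1.0]
width: 87.9
grasp_force: 0.0
```

```bash
python3 - <<'E'
from h import *
np.set_printoptions(precision=1,suppress=True)
o=ctrl.get_obs(); R=cv2.Rodrigues(np.array(o['orientation']))[0]
print(o['t'],o['ee_pos'],"tooly deg",np.degrees(np.arctan2(R[1,1],R[0,1])),R[:,2])
im=ctrl.get_image("wrist"); save("wr1.png",im)
W=cam("wrist"); print(-W[3].T@W[4]); T=cam("top");S=cam("side")
D={"knob":((290,197.9),(244.4,194.3)),"lug":((255.6,269.7),(344.1,236.5)),"bracket":((253.1,257.1),(331.1,248.7)),"probe_tip":((253.6,188.3),(234.5,217.5)),"round_disc":((256.7,178.7),(218.6,224.6)),"square_tile":((249.2,190.6),(232.1,230.6)),"nest_corner":((251.3,185.6),(227.4,228.8)),"gauge_base":((259.6,193.8),(236.7,247.7))}
for k,(a,b) in D.items():
    r=ctrl.pinpoint(k,"wrist")
    if r: print(k,[(np.round(x['uv'],1),round(x['score'],2)) for x in r[:2]],*tri([(T,a),(S,b),(W,r[0]['uv'])]))
E
```

```text
3.25 [599.6 -57.5 222.8] tooly deg 4.367888384002862 [ 0. -0. -1.]
[593.9  17.6 384.5]
knob [(array([287.5, 185.6]), 0.92)] [600.  -53.7  63.9] [array([-0.9, -2.7]), array([0.6, 1.2]), array([-5.9,  3.2])]
lug [(array([95.9, 86.3]), 0.7)] [428.5  16.7  23.5] [array([-1.1, -0.5]), array([ 2.3, -0.5]), array([3.9, 3.5])]
bracket [(array([139.7,  89.3]), 0.9)] [456.   22.    2.2] [array([0.6, 0.9]), array([-1.9, -0.1]), array([-1.2, -2.1])]
probe_tip [(array([300.9,  89.3]), 0.68)] [611.5  30.   58.2] [array([-0.1,  0.7]), array([ 0.3, -0.2]), array([2.3, 0.1])]
round_disc [(array([318. ,  90.1]), 0.66), (array([336.1, 102.2]), 0.55)] [634.3  28.5  45.2] [array([-1.5,  2.5]), array([ 2.1, -0.6]), array([10.6,  3.8])]
square_tile [(array([303.5,  69.4]), 0.92), (array([299.4,  91.1]), 0.42)] [612.5  44.2  41. ] [array([-1.1, -0.5]), array([1.4, 0.2]), array([1.3, 3.4])]
nest_corner [(array([314.,  90.]), 0.78), (array([304.5,  73. ]), 0.37)] [623.   34.2  40.1] [array([1.3, 0.6]), array([ 0. , -0.3]), array([ 1.7, -3.9])]
gauge_base [(array([296. ,  93.7]), 0.73)] [610.7  23.4   1.6] [array([-1.9,  1.7]), array([-0.9, -0.5]), array([2.5, 4.8])]
```

View pics/wr1.png

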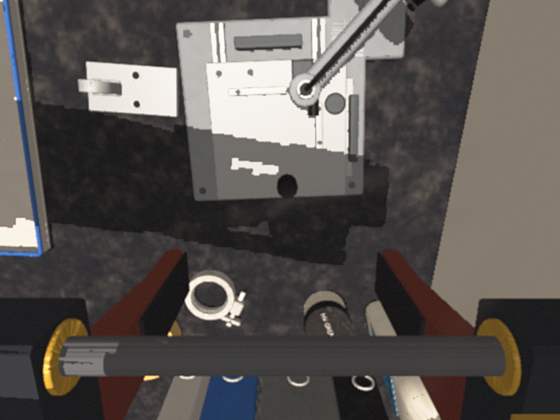

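The wrist picture shows the knob at (287,186), the disc at (336,102), probe eye at (305,91), and bracket corners near (88,62), (178,69), (177,116), (86,108). Next I'll refine the yaw values.

```bash
python3 - <<'E'
from h import *
np.set_printoptions(precision=2,suppress=True)
im=ctrl.get_image("wrist"); im=ctrl.get_image("top")
W=cam("wrist");T=cam("top")
for n,C in (("wrist",W),("top",T)):
    for k in ["bracket","knob","round_disc","carrier"]:
        r=ctrl.outline_of(k,n)
        if not r: continue
        m=np.asarray(r[0]["pixels"]).astype(np.uint8)
        c,_=cv2.findContours(m,0,1); c=max(c,key=cv2.contourArea)[:,0,:]
        z={"bracket":10,"knob":77,"round_disc":40,"carrier":40}[k]
        w=np.array([atz(C,p,z)[:2] for p in c],np.float32)
        print(n,k,round(r[0]['score'],2),r[0]['box'],cv2.minAreaRect(w))
for z in (0,12,20):
    a,b,c=[atz(W,p,z)[:2] for p in ((187,33),(203,190),(352,185))]
    print(z,b-a,c-b,"yaws",np.arctan2((a-b)[1],(a-b)[0])-np.pi/2,np.arctan2((c-b)[1],(c-b)[0]))
E
```

```text
wrist bracket 0.66 [231.5, 91.3, 290.5, 104.3] ((571.5258178710938, 27.195634841918945), (56.222110748291016, 7.284896373748779), 4.655755043029785)
wrist knob 0.81 [209.9, 66.1, 349.2, 205.8] ((592.916259765625, -3.894123077392578), (108.62510681152344, 108.57685852050781), 6.620625019073486)
wrist round_disc 0.56 [210.3, 63.4, 350.3, 204.9] ((592.9993286132812, -6.9835052490234375), (121.98297882080078, 121.74373626708984), 6.507718563079834)
wrist carrier 0.56 [206.8, 67.0, 349.9, 205.2] ((593.2112426757812, -7.158973693847656), (121.89453887939453, 123.40272521972656), 6.643240451812744)
0 [  18.48 -149.24] [154.53  17.9 ] yaws 0.12317493045431416 0.11532494058351304
12 [  17.9  -144.59] [149.71  17.34] yaws 0.12317493045431482 0.11532494058351322
20 [  17.52 -141.48] [146.5   16.97] yaws 0.12317493045431482 0.11532494058351304
```

>>> apply_moves(
  targets=[
    {"tx": 0.0,"ty": 0.002,"tz": -0.03,"spin": 2.2},
    {"tx": 0.0,"ty": 0.002,"tz": -0.07,"spin": 2.2},
    {"tx": 0.0,"ty": 0.002,"tz": -0.11,"spin": 2.2},
    {"tx": 0.0,"ty": 0.002,"tz": -0.14,"spin": 2.2},
    {"tx": 0.0,"ty": 0.002,"tz": -0.16,"spin": 2.2},
    {"tx": 0.0,"ty": 0.002,"tz": -0.17,"spin": 2.2},
    {"tx": 0.0,"ty": 0.002,"tz": -0.175,"spin": 2.2},
    {"tx": 0.0,"ty": 0.002,"tz": -0.175,"spin": 2.2},
  ],
)

```text
t: 5.0
ee_pos: [597.8, -51.9, 47.8]
orientation: [2.087, 2.348, 0.0]
ft_force: [-0.5, -0.4, 0.1]
width: 87.9
grasp_force: 0.0
```

>>> apply_moves(
  targets=[
    {"tx": 0,"ty": 0,"tz": 0,"spin": 0},
    {"tx": 0,"ty": 0,"tz": 0,"spin": 0},
    {"tx": 0,"ty": 0,"tz": 0,"spin": 0},
    {"tx": 0,"ty": 0,"tz": 0,"spin": 0},
    {"tx": 0,"ty": 0,"tz": 0,"spin": 0},
    {"tx": 0,"ty": 0,"tz": 0,"spin": 0},
    {"tx": 0,"ty": 0,"tz": 0,"spin": 0},
    {"tx": 0,"ty": 0,"tz": 0,"spin": 0},
  ],
  gripper=1,
)

```text
t: 5.8
ee_pos: [598.0, -51.8, 47.7]
orientation: [2.087, 2.347, 0.001]
ft_force: [2.6, 1.0, -2.3]
width: 27.2
grasp_force: 1.6
```

>>> apply_moves(
  targets=[
    {"tx": 0,"ty": 0,"tz": 0,"spin": 0},
    {"tx": 0,"ty": 0,"tz": 0,"spin": 0},
    {"tx": 0,"ty": 0,"tz": 0,"spin": 0},
    {"tx": 0,"ty": 0,"tz": 0,"spin": 0},
    {"tx": 0,"ty": 0,"tz": 0,"spin": 0},
    {"tx": 0,"ty": 0,"tz": 0,"spin": 0},
    {"tx": 0,"ty": 0,"tz": 0,"spin": 0},
    {"tx": 0,"ty": 0,"tz": 0,"spin": 0},
  ],
  gripper=1,
)

```text
t: 6.6
ee_pos: [597.6, -51.8, 47.8]
orientation: [2.087, 2.348, 0.0]
ft_force: [3.4, 0.1, -0.9]
width: 17.2
grasp_force: 30.0
```

>>> apply_moves(
  targets=[
    {"tx": 0.004,"ty": 0.008,"tz": 0,"spin": 0},
    {"tx": 0.008,"ty": 0.017,"tz": 0,"spin": 0},
    {"tx": 0.009,"ty": 0.018,"tz": 0,"spin": 0},
    {"tx": 0.0097,"ty": 0.0193,"tz": 0,"spin": 0},
    {"tx": 0.0105,"ty": 0.0205,"tz": 0,"spin": 0},
    {"tx": 0.011,"ty": 0.021,"tz": 0,"spin": 0},
    {"tx": 0.0116,"ty": 0.0215,"tz": 0,"spin": 0},
    {"tx": 0.0116,"ty": 0.0215,"tz": 0,"spin": 0},
  ],
)

```text
t: 7.4
ee_pos: [605.2, -34.7, 47.7]
orientation: [-2.084, -2.348, 0.015]
ft_force: [-10.8, -23.8, 11.3]
width: 17.3
grasp_force: 30.0
```

>>> apply_moves(
  targets=[
    {"tx": -0.008,"ty": -0.006,"tz": 0,"spin": 0},
    {"tx": -0.015,"ty": -0.008,"tz": 0,"spin": 0},
    {"tx": -0.022,"ty": -0.0105,"tz": 0,"spin": 0},
    {"tx": -0.029,"ty": -0.0122,"tz": 0,"spin": 0},
    {"tx": -0.035,"ty": -0.0132,"tz": 0,"spin": 0},
    {"tx": -0.0365,"ty": -0.0132,"tz": 0,"spin": 0},
    {"tx": -0.0365,"ty": -0.0132,"tz": 0,"spin": 0},
    {"tx": -0.0365,"ty": -0.0132,"tz": 0,"spin": 0},
  ],
)

```text
t: 8.2
ee_pos: [571.8, -43.3, 47.7]
orientation: [-2.086, -2.347, 0.002]
ft_force: [-1.8, 2.6, 4.5]
width: 17.0
grasp_force: 30.0
```

```bash
cat > look.py <<'E'
from h import *
np.set_printoptions(precision=1,suppress=True)
o=ctrl.get_obs(); print(o['t'],o['ee_pos'],o['ft_force'])
im=ctrl.get_image("wrist"); W=cam("wrist"); save(sys.argv[1],im)
for k,z in [("probe_tip",56),("round_disc",40),("square_tile",40),("nest_corner",40),("knob",66)]:
    r=ctrl.pinpoint(k,"wrist")
    print(k,[(np.round(x['uv'],1),round(x['score'],2),atz(W,x['uv'],z)[:2]) for x in r[:2]])
E
python3 look.py wr2.png
```

```text
8.2 [571.8 -43.3  47.7] [-1.8  2.6  4.5]
probe_tip [(array([399.4, 127.6]), 0.81, array([610.4,  28.3]))]
round_disc [(array([387.6, 117.6]), 0.76, array([609.4,  31.5]))]
square_tile [(array([321.7,  52.7]), 0.87, array([576.9,  54.1]))]
nest_corner [(array([345.9,  97.4]), 0.65, array([589.9,  37.7]))]
knob [(array([284.3, 288.1]), 0.79, array([572.7, -42.1]))]
```

```bash
python3 - <<'E'
import cv2
a=cv2.imread("pics/wr2.png")[60:200,280:460]; cv2.imwrite("pics/c2.png",cv2.resize(a,None,fx=4,fy=4,interpolation=2))
E
```

```text
(no output)
```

View pics/c2.png

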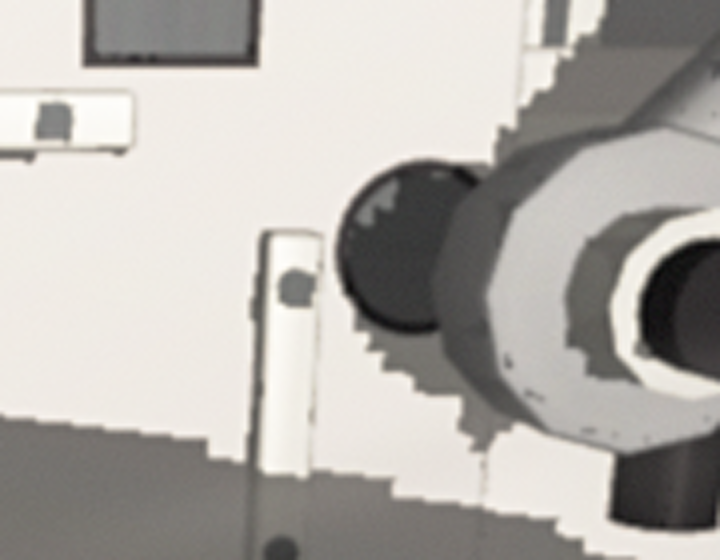

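The disc (centre near (386,121)) is partly under the clamp eye. I'll check the centring from the side camera and from the probe's top.

```bash
python3 - <<'E'
from h import *
np.set_printoptions(precision=1,suppress=True)
W=cam("wrist")
print("disc mine",atz(W,(386.5,121.5),40)[:2],"probe top",atz(W,(456,136),114)[:2])
for p in [(610,28.2,40),(610,28.2,56),(610,28.2,114),(608.8,28.4,40)]: print(p,proj(W,p),(proj(W,p)-[280,60])*4)
im=ctrl.get_image("side"); S=cam("side"); T=cam("top")
for k,z in [("probe_tip",56),("round_disc",40),("square_tile",40)]:
    r=ctrl.pinpoint(k,"side"); print(k,[(x['uv'],atz(S,x['uv'],z)[:2]) for x in r[:1]])
print(proj(S,(610,28.2,56)),proj(S,(610,28.2,40)))
a=im[170:270,180:310]; save("c3.png",cv2.resize(a,None,fx=3,fy=3,interpolation=2))
w=cv2.imread("pics/wr2.png")[:,:,::-1][60:200,350:530]
b=cv2.resize(w,None,fx=2,fy=2,interpolation=2)
H=max(300,280);o=np.zeros((300,760,3),np.uint8);o[:300,:390]=cv2.resize(a,(390,300),interpolation=2);o[:280,395:755]=b;save("c4.png",o)
E
```

```text
disc mine [609.3  29.7] probe top [607.   29.2]
(610, 28.2, 40) [387.5 125.3] [430. 261.]
(610, 28.2, 56) [398.3 127.4] [473.2 269.8]
(610, 28.2, 114) [466.9 141.4] [747.8 325.4]
(608.8, 28.4, 40) [384.9 124.5] [419.6 257.9]
probe_tip [([235.8, 220.4], array([609.3,  37.1]))]
round_disc [([235.5, 231.3], array([609.3,  43.7]))]
square_tile [([251.1, 234.5], array([584.1,  54.2]))]
[235.8 218.2] [235.8 227.2]
```

View pics/c4.png

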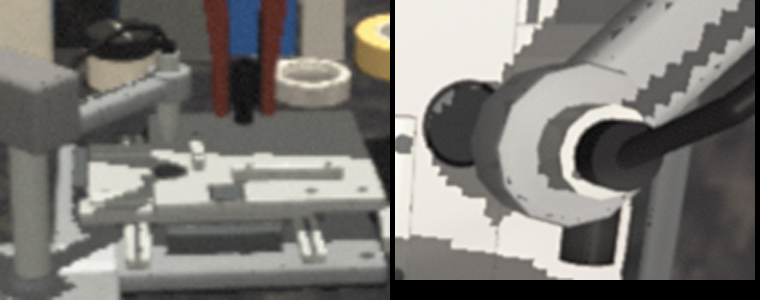

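The side view has tip and disc aligned in x, and the wrist view agrees to about 1 mm. I'll nudge slightly and then rest.

>>> apply_moves(
  targets=[
    {"tx": 0.001,"ty": -0.0006,"tz": 0,"spin": 0},
    {"tx": 0.001,"ty": -0.0006,"tz": 0,"spin": 0},
    {"tx": 0.001,"ty": -0.0006,"tz": 0,"spin": 0},
    {"tx": 0.001,"ty": -0.0006,"tz": 0,"spin": 0},
    {"tx": 0.001,"ty": -0.0006,"tz": 0,"spin": 0},
    {"tx": 0.001,"ty": -0.0006,"tz": 0,"spin": 0},
    {"tx": 0.001,"ty": -0.0006,"tz": 0,"spin": 0},
    {"tx": 0.001,"ty": -0.0006,"tz": 0,"spin": 0},
  ],
)

```text
t: 9.5
ee_pos: [572.9, -44.1, 47.7]
orientation: [-2.086, -2.347, 0.002]
ft_force: [-2.3, 2.2, 5.1]
width: 17.2
grasp_force: 30.0
```

>>> apply_moves(
  targets=[
    {"tx": 0,"ty": 0,"tz": 0,"spin": 0},
    {"tx": 0,"ty": 0,"tz": 0,"spin": 0},
    {"tx": 0,"ty": 0,"tz": 0,"spin": 0},
    {"tx": 0,"ty": 0,"tz": 0,"spin": 0},
    {"tx": 0,"ty": 0,"tz": 0,"spin": 0},
    {"tx": 0,"ty": 0,"tz": 0,"spin": 0},
    {"tx": 0,"ty": 0,"tz": 0,"spin": 0},
    {"tx": 0,"ty": 0,"tz": 0,"spin": 0},
  ],
)

```text
t: 10.3
ee_pos: [572.9, -44.1, 47.6]
orientation: [-2.086, -2.347, 0.002]
ft_force: [-3.1, 2.3, 4.9]
width: 17.6
grasp_force: 30.0
```

>>> apply_moves(
  targets=[
    {"tx": 0,"ty": 0,"tz": 0,"spin": 0},
    {"tx": 0,"ty": 0,"tz": 0,"spin": 0},
    {"tx": 0,"ty": 0,"tz": 0,"spin": 0},
    {"tx": 0,"ty": 0,"tz": 0,"spin": 0},
    {"tx": 0,"ty": 0,"tz": 0,"spin": 0},
    {"tx": 0,"ty": 0,"tz": 0,"spin": 0},
    {"tx": 0,"ty": 0,"tz": 0,"spin": 0},
    {"tx": 0,"ty": 0,"tz": 0,"spin": 0},
  ],
)

```text
t: 11.1
ee_pos: [572.9, -44.1, 47.7]
orientation: [-2.086, -2.347, 0.002]
ft_force: [-3.2, 3.1, 6.1]
width: 17.1
grasp_force: 30.0
```

>>> apply_moves(
  targets=[
    {"tx": 0.006,"ty": -0.005,"tz": 0,"spin": 0},
    {"tx": 0.013,"ty": -0.01,"tz": 0,"spin": 0},
    {"tx": 0.02,"ty": -0.016,"tz": 0,"spin": 0},
    {"tx": 0.027,"ty": -0.021,"tz": 0,"spin": 0},
    {"tx": 0.03,"ty": -0.0235,"tz": 0,"spin": 0},
    {"tx": 0.031,"ty": -0.0244,"tz": 0,"spin": 0},
    {"tx": 0.031,"ty": -0.0244,"tz": 0,"spin": 0},
    {"tx": 0.031,"ty": -0.0244,"tz": 0,"spin": 0},
  ],
)

```text
t: 11.9
ee_pos: [604.3, -68.8, 47.7]
orientation: [-2.087, -2.348, 0.001]
ft_force: [-2.4, 1.0, 4.7]
width: 17.1
grasp_force: 30.0
```

```bash
python3 look.py wr3.png; python3 - <<'E'
from h import *
np.set_printoptions(precision=1,suppress=True)
im=ctrl.get_image("side"); S=cam("side"); save("side3.png",im)
for k,z in [("probe_tip",56),("square_tile",40)]:
    r=ctrl.pinpoint(k,"side"); print(k,[(x['uv'],atz(S,x['uv'],z)[:2]) for x in r[:1]])
a=cv2.resize(im[190:260,200:300],(430,301),interpolation=2)
w=cv2.imread("pics/wr3.png")[:,:,::-1]; W=cam("wrist"); u,v=proj(W,(610,28.2,40)).astype(int); print(u,v)
v0=max(v-50,0);b=cv2.resize(w[v0:v0+100,u-60:u+60],(360,300),interpolation=2)
save("c5.png",np.hstack([a[:300],b]))
E
```

```text
11.9 [604.3 -68.8  47.7] [-2.4  1.   4.7]
probe_tip [(array([322.2,  50.8]), 0.16, array([608.3,  27.3]))]
round_disc [(array([386. , 122.9]), 0.73, array([641.7,   3.8]))]
square_tile [(array([323.7,  51.8]), 0.61, array([610.3,  29.2]))]
nest_corner [(array([348.6,  95.6]), 0.9, array([623.5,  13.1]))]
knob [(array([310.7,  62.8]), 0.69, array([603.9,  21.5])), (array([283.5, 289.4]), 0.65, array([605. , -68.2]))]
probe_tip [([237.7, 218.0], array([607. ,  27.4]))]
square_tile []
322 54
```

View pics/c5.png

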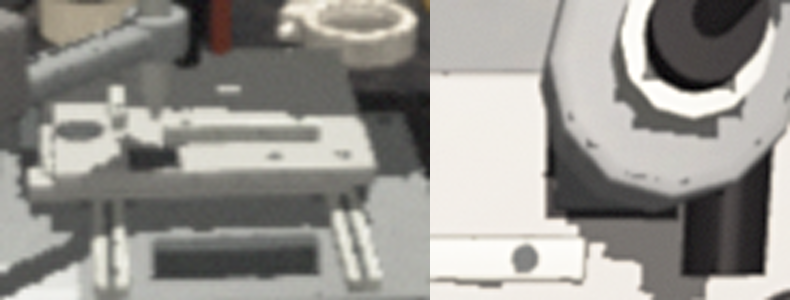

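The tile lies under the probe: its near-right corner shows at the expected spot, and the network puts its centre at (610.3, 29.2). I'll make a tiny nudge, then rest.

>>> apply_moves(
  targets=[
    {"tx": 0,"ty": 0.001,"tz": 0,"spin": 0},
    {"tx": 0,"ty": 0.001,"tz": 0,"spin": 0},
    {"tx": 0,"ty": 0.001,"tz": 0,"spin": 0},
    {"tx": 0,"ty": 0.001,"tz": 0,"spin": 0},
    {"tx": 0,"ty": 0.001,"tz": 0,"spin": 0},
    {"tx": 0,"ty": 0.001,"tz": 0,"spin": 0},
    {"tx": 0,"ty": 0.001,"tz": 0,"spin": 0},
    {"tx": 0,"ty": 0.001,"tz": 0,"spin": 0},
  ],
)

```text
t: 13.15
ee_pos: [604.7, -67.5, 47.7]
orientation: [2.087, 2.348, 0.0]
ft_force: [-3.0, -3.7, 4.6]
width: 17.3
grasp_force: 30.0
```

>>> apply_moves(
  targets=[
    {"tx": 0,"ty": 0,"tz": 0,"spin": 0},
    {"tx": 0,"ty": 0,"tz": 0,"spin": 0},
    {"tx": 0,"ty": 0,"tz": 0,"spin": 0},
    {"tx": 0,"ty": 0,"tz": 0,"spin": 0},
    {"tx": 0,"ty": 0,"tz": 0,"spin": 0},
    {"tx": 0,"ty": 0,"tz": 0,"spin": 0},
    {"tx": 0,"ty": 0,"tz": 0,"spin": 0},
    {"tx": 0,"ty": 0,"tz": 0,"spin": 0},
  ],
)

```text
t: 13.95
ee_pos: [604.7, -67.5, 47.7]
orientation: [2.087, 2.348, 0.0]
ft_force: [-3.6, -3.1, 3.9]
width: 17.4
grasp_force: 30.0
```

>>> apply_moves(
  targets=[
    {"tx": 0,"ty": 0,"tz": 0,"spin": 0},
    {"tx": 0,"ty": 0,"tz": 0,"spin": 0},
    {"tx": 0,"ty": 0,"tz": 0,"spin": 0},
    {"tx": 0,"ty": 0,"tz": 0,"spin": 0},
    {"tx": 0,"ty": 0,"tz": 0,"spin": 0},
    {"tx": 0,"ty": 0,"tz": 0,"spin": 0},
    {"tx": 0,"ty": 0,"tz": 0,"spin": 0},
    {"tx": 0,"ty": 0,"tz": 0,"spin": 0},
  ],
)

```text
t: 14.75
ee_pos: [604.6, -67.5, 47.7]
orientation: [2.087, 2.348, 0.0]
ft_force: [-1.7, -3.3, 4.5]
width: 17.3
grasp_force: 30.0
```

>>> apply_moves(
  targets=[
    {"tx": 0,"ty": 0,"tz": 0,"spin": 0},
    {"tx": 0,"ty": 0,"tz": 0,"spin": 0},
    {"tx": 0,"ty": 0,"tz": 0,"spin": 0},
    {"tx": 0,"ty": 0,"tz": 0,"spin": 0},
    {"tx": 0,"ty": 0,"tz": 0.01,"spin": 0},
    {"tx": 0,"ty": 0,"tz": 0.04,"spin": 0},
    {"tx": 0,"ty": 0,"tz": 0.08,"spin": 0},
    {"tx": 0,"ty": 0,"tz": 0.12,"spin": 0},
  ],
  gripper=-0.3,
)

```text
t: 15.55
ee_pos: [604.3, -67.4, 169.2]
orientation: [-2.087, -2.348, 0.001]
ft_force: [-0.3, 0.4, -0.5]
width: 57.2
grasp_force: 0.0
```

>>> apply_moves(
  targets=[
    {"tx": 0.0,"ty": 0,"tz": 0.03,"spin": 8},
    {"tx": -0.02,"ty": 0.01,"tz": 0.05,"spin": 16},
    {"tx": -0.05,"ty": 0.02,"tz": 0.05,"spin": 24},
    {"tx": -0.09,"ty": 0.03,"tz": 0.05,"spin": 32},
    {"tx": -0.13,"ty": 0.05,"tz": 0.05,"spin": 40},
    {"tx": -0.16,"ty": 0.07,"tz": 0.05,"spin": 48},
    {"tx": -0.17,"ty": 0.08,"tz": 0.05,"spin": 56},
    {"tx": -0.175,"ty": 0.084,"tz": 0.05,"spin": 64},
  ],
)

```text
t: 16.35
ee_pos: [428.2, 17.3, 218.4]
orientation: [0.515, 3.098, 0.001]
ft_force: [-0.3, -0.0, 0.4]
width: 57.0
grasp_force: 0.0
```

>>> apply_moves(
  targets=[
    {"tx": 0,"ty": 0,"tz": 0,"spin": 8},
    {"tx": 0,"ty": 0,"tz": 0,"spin": 16},
    {"tx": 0,"ty": 0,"tz": 0,"spin": 20},
    {"tx": 0,"ty": 0,"tz": 0,"spin": 20},
    {"tx": 0,"ty": 0,"tz": 0,"spin": 20},
    {"tx": 0,"ty": 0,"tz": 0,"spin": 20},
    {"tx": 0,"ty": 0,"tz": 0,"spin": 20},
    {"tx": 0,"ty": 0,"tz": 0,"spin": 20},
  ],
)

```text
t: 17.15
ee_pos: [429.6, 16.5, 217.7]
orientation: [0.019, -3.142, 0.0]
ft_force: [0.1, -0.3, -0.2]
width: 56.8
grasp_force: 0.0
```

```bash
python3 - <<'E'
from h import *
np.set_printoptions(precision=2,suppress=True)
o=ctrl.get_obs(); R=cv2.Rodrigues(np.array(o['orientation']))[0]
print(o['t'],o['ee_pos'],o['qpos'],o['width'],"tooly deg",np.degrees(np.arctan2(R[1,1],R[0,1])))
T=cam("top");S=cam("side")
im=ctrl.get_image("wrist"); W=cam("wrist"); save("wr4.png",im); print(-W[3].T@W[4])
D={"lug":((255.6,269.7),(344.1,236.5)),"bracket":((253.1,257.1),(331.1,248.7))}
for k,z in [("lug",29),("bracket",0)]:
    r=ctrl.pinpoint(k,"wrist")
    print(k,[(np.round(x['uv'],1),round(x['score'],2),atz(W,x['uv'],z)[:2]) for x in r[:2]], *tri([(T,D[k][0]),(S,D[k][1]),(W,r[0]['uv'])]) if r else 0)
r=ctrl.outline_of("bracket","wrist")
for q in r[:2]: 
    c,_=cv2.findContours(np.asarray(q["pixels"]).astype(np.uint8),0,1); c=max(c,key=cv2.contourArea)[:,0,:]
    print(q['score'],q['box'],cv2.minAreaRect(np.array([atz(W,p,10)[:2] for p in c],np.float32)))
E
```

```text
17.15 [429.63  16.45 217.7 ] [ 0.01  0.14  2.05 -0.    0.96 -1.57] 56.779404083863554 tooly deg 90.70155021939193
[353.98  15.73 379.52]
lug [(array([281.2, 185.9]), 0.64, array([429.05,  16.15]))] [430.05  15.01  21.47] [array([-0.3, -1.1]), array([1.1, 0.1]), array([-1.2, -0.6])]
bracket [(array([289.1, 201.6]), 0.65, array([451.82,  24.62])), (array([389.1, 156. ]), 0.62, array([403.16, 124.29]))] [454.15  23.98   2.65] [array([-0.3,  1.6]), array([-0.7,  0.2]), array([-0.6,  2.8])]
0.8 [267.2, 162.2, 307.2, 243.3] ((449.9527893066406, 20.037593841552734), (85.79821014404297, 43.94780731201172), 0.4393004775047302)
```

View pics/wr4.png

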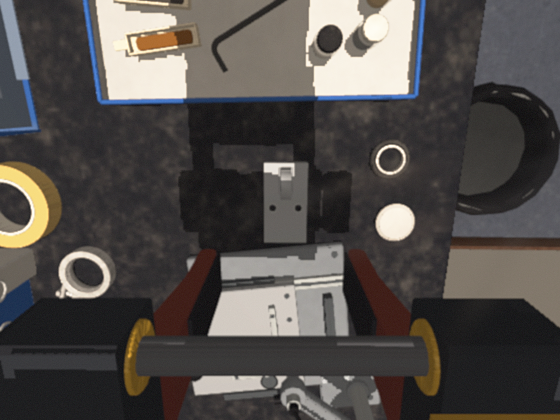

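The picture shows the bracket at columns 264–308 with the lug at column 285, so the lug's y is about 20. The network's 16 is off, so I'll use the outline value.

>>> apply_moves(
  targets=[
    {"tx": -0.0025,"ty": 0.0035,"tz": -0.04,"spin": -0.3},
    {"tx": -0.0025,"ty": 0.0035,"tz": -0.085,"spin": -0.3},
    {"tx": -0.0025,"ty": 0.0035,"tz": -0.13,"spin": -0.3},
    {"tx": -0.0025,"ty": 0.0035,"tz": -0.165,"spin": -0.3},
    {"tx": -0.0025,"ty": 0.0035,"tz": -0.185,"spin": -0.3},
    {"tx": -0.0025,"ty": 0.0035,"tz": -0.197,"spin": -0.3},
    {"tx": -0.0025,"ty": 0.0035,"tz": -0.203,"spin": -0.3},
    {"tx": -0.0025,"ty": 0.0035,"tz": -0.203,"spin": -0.3},
  ],
)

```text
t: 18.15
ee_pos: [427.3, 20.0, 14.6]
orientation: [0.012, -3.141, 0.0]
ft_force: [-0.3, 0.2, -0.5]
width: 57.3
grasp_force: 0.0
```

>>> apply_moves(
  targets=[
    {"tx": 0,"ty": 0,"tz": 0,"spin": 0},
    {"tx": 0,"ty": 0,"tz": 0,"spin": 0},
    {"tx": 0,"ty": 0,"tz": 0,"spin": 0},
    {"tx": 0,"ty": 0,"tz": 0,"spin": 0},
    {"tx": 0,"ty": 0,"tz": 0,"spin": 0},
    {"tx": 0,"ty": 0,"tz": 0,"spin": 0},
    {"tx": 0,"ty": 0,"tz": 0,"spin": 0},
    {"tx": 0,"ty": 0,"tz": 0,"spin": 0},
  ],
  gripper=1,
)

```text
t: 18.95
ee_pos: [427.2, 20.0, 14.8]
orientation: [-0.012, 3.141, 0.0]
ft_force: [0.7, 0.1, 3.8]
width: 9.7
grasp_force: 30.0
```

>>> apply_moves(
  targets=[
    {"tx": 0,"ty": 0,"tz": 0.03,"spin": 0},
    {"tx": 0,"ty": 0,"tz": 0.065,"spin": 2},
    {"tx": 0.02,"ty": -0.007,"tz": 0.085,"spin": 4},
    {"tx": 0.05,"ty": -0.018,"tz": 0.085,"spin": 6.2},
    {"tx": 0.085,"ty": -0.03,"tz": 0.085,"spin": 6.2},
    {"tx": 0.11,"ty": -0.04,"tz": 0.085,"spin": 6.2},
    {"tx": 0.123,"ty": -0.0435,"tz": 0.085,"spin": 6.2},
    {"tx": 0.1255,"ty": -0.0437,"tz": 0.085,"spin": 6.2},
  ],
)

```text
t: 19.75
ee_pos: [553.2, -24.0, 99.2]
orientation: [0.181, -3.136, -0.0]
ft_force: [-0.6, -0.2, -1.4]
width: 9.4
grasp_force: 30.0
```

```bash
python3 - <<'E'
from h import *
np.set_printoptions(precision=2,suppress=True)
o=ctrl.get_obs(); R=cv2.Rodrigues(np.array(o['orientation']))[0]
print(o['t'],o['ee_pos'],o['ft_force'],o['width'],"tooly deg",np.degrees(np.arctan2(R[1,1],R[0,1])))
im=ctrl.get_image("wrist"); W=cam("wrist"); save("wr5.png",im)
for k,z in [("nest_corner",40),("bracket",80)]:
    r=ctrl.pinpoint(k,"wrist")
    print(k,[(np.round(x['uv'],1),round(x['score'],2),atz(W,x['uv'],z)[:2]) for x in r[:2]])
r=ctrl.outline_of("bracket","wrist")
for q in r[:1]: 
    c,_=cv2.findContours(np.asarray(q["pixels"]).astype(np.uint8),0,1); c=max(c,key=cv2.contourArea)[:,0,:]
    print(q['score'],q['box'],cv2.minAreaRect(np.array([atz(W,p,95)[:2] for p in c],np.float32)))
# predicted corner/edges
R2=lambda a,b:(610+.993*a-.115*b,28.2+.115*a+.993*b)
for n,p in (("corner",(10,-18)),("fenceL near",(-64,-18)),("fenceF right",(10,-66))): print(n,proj(W,(*R2(*p),48)))
E
```

```text
19.75 [553.22 -23.96  99.19] [-0.56 -0.21 -1.45] 9.406818446671892 tooly deg 96.59759594426613
nest_corner [(array([284.7, 300.3]), 0.41, array([599.64, -15.91]))]
bracket [(array([281.8, 304.2]), 0.92, array([580.  , -20.13]))]
0.9 [237.6, 226.9, 329.0, 383.4] ((560.27392578125, -22.59957504272461), (57.461997985839844, 43.500579833984375), 6.651238918304443)
corner [322.44 341.35]
fenceL near [326.22 234.16]
fenceF right [248.88 341.3 ]
```

View pics/wr5.png

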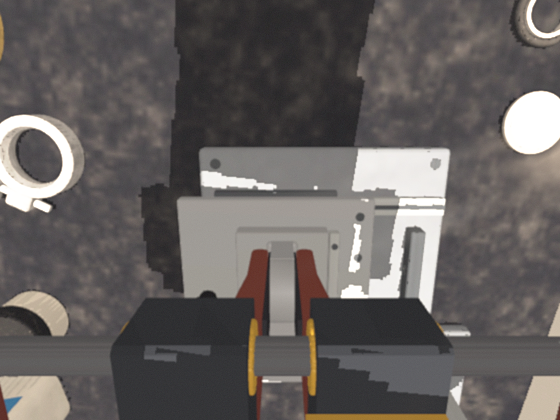

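The picture shows the bracket squarely held over the nest, with its near edge at row 229 and the left fence clear at (333,235). The lug sits about 3 mm nearer than the grasp centre, which is safe. I'll lower it now.

>>> apply_moves(
  targets=[
    {"tx": 0.002,"ty": 0,"tz": -0.01,"spin": 0},
    {"tx": 0.002,"ty": 0,"tz": -0.02,"spin": 0},
    {"tx": 0.002,"ty": 0,"tz": -0.03,"spin": 0},
    {"tx": 0.002,"ty": 0,"tz": -0.036,"spin": 0},
    {"tx": 0.002,"ty": 0,"tz": -0.04,"spin": 0},
    {"tx": 0.002,"ty": 0,"tz": -0.042,"spin": 0},
    {"tx": 0.002,"ty": 0,"tz": -0.044,"spin": 0},
    {"tx": 0.002,"ty": 0,"tz": -0.045,"spin": 0},
  ],
)

```text
t: 20.75
ee_pos: [554.7, -23.7, 54.7]
orientation: [-0.182, 3.136, -0.0]
ft_force: [-2.4, 0.0, 8.1]
width: 10.0
grasp_force: 30.0
```

>>> apply_moves(
  targets=[
    {"tx": 0,"ty": 0.004,"tz": 0.0005,"spin": 0},
    {"tx": 0,"ty": 0.008,"tz": 0.0005,"spin": 0},
    {"tx": 0.001,"ty": 0.013,"tz": 0.0005,"spin": 0},
    {"tx": 0.002,"ty": 0.018,"tz": 0.0005,"spin": 0},
    {"tx": 0.003,"ty": 0.023,"tz": 0.0005,"spin": 0},
    {"tx": 0.004,"ty": 0.028,"tz": 0.0005,"spin": 0},
    {"tx": 0.005,"ty": 0.033,"tz": 0.0005,"spin": 0},
    {"tx": 0.005,"ty": 0.036,"tz": 0.0005,"spin": 0},
  ],
)

```text
t: 21.55
ee_pos: [559.5, 12.8, 55.1]
orientation: [0.182, -3.136, -0.0]
ft_force: [-2.9, -3.6, -1.7]
width: 9.6
grasp_force: 30.0
```

>>> apply_moves(
  targets=[
    {"tx": 0.001,"ty": 0.001,"tz": -0.0004,"spin": 0},
    {"tx": 0.0025,"ty": 0.002,"tz": -0.0004,"spin": 0},
    {"tx": 0.004,"ty": 0.003,"tz": -0.0004,"spin": 0},
    {"tx": 0.005,"ty": 0.004,"tz": -0.0004,"spin": 0},
    {"tx": 0.0055,"ty": 0.005,"tz": -0.0004,"spin": 0},
    {"tx": 0.006,"ty": 0.0055,"tz": -0.0004,"spin": 0},
    {"tx": 0.0063,"ty": 0.006,"tz": -0.0004,"spin": 0},
    {"tx": 0.0063,"ty": 0.006,"tz": -0.0004,"spin": 0},
  ],
)

```text
t: 22.35
ee_pos: [560.2, 16.3, 54.7]
orientation: [0.182, -3.125, 0.003]
ft_force: [-20.8, -16.1, 17.7]
width: 9.6
grasp_force: 30.0
```

```bash
python3 - <<'E'
from h import *
np.set_printoptions(precision=2,suppress=True)
o=ctrl.get_obs(); R=cv2.Rodrigues(np.array(o['orientation']))[0]
print(o['t'],o['ee_pos'],o['ft_force'],o['moment'],"tooly deg",np.degrees(np.arctan2(R[1,1],R[0,1])),R[:,2])
for n in ("top","side","wrist"):
    im=ctrl.get_image(n); C=cam(n); save(n+"6.png",im)
    for k,p in [("knob",(605.2,-34.7,66)),("nest_corner",(610+13.2,28.2+16.6,40)),("round_disc",(610+.993*33-.115*5,28.2+.115*33+5,40)),("bracket",None)]:
        r=ctrl.pinpoint(k,n); print(n,k,[(x['uv'],round(x['score'],2)) for x in r[:1]],"home:",proj(C,p) if p else "")
a=cv2.resize(cv2.imread("pics/side6.png")[150:270,180:340],(560,420),interpolation=2)
cv2.imwrite("pics/c6.png",a)
E
```

```text
22.35 [560.18  16.3   54.65] [-20.78 -16.11  17.74] [-2.59  3.16 -0.07] tooly deg 96.6669343215612 [-0.01 -0.   -1.  ]
top knob [] home: [281.07 192.28]
top nest_corner [] home: [248.2  185.88]
top round_disc [] home: [252.05 178.44]
top bracket [] home: 
side knob [([240.2, 201.1], 0.74)] home: [241.35 198.23]
side nest_corner [([229.3, 232.9], 0.8)] home: [226.71 231.38]
side round_disc [([214.7, 228.5], 0.94)] home: [215.29 229.05]
side bracket [([252.1, 220.6], 0.67)] home: 
wrist knob [] home: [161.46 358.25]
wrist nest_corner [] home: [319.3  370.59]
wrist round_disc [] home: [300.81 397.67]
wrist bracket [] home:
```

View pics/c6.png

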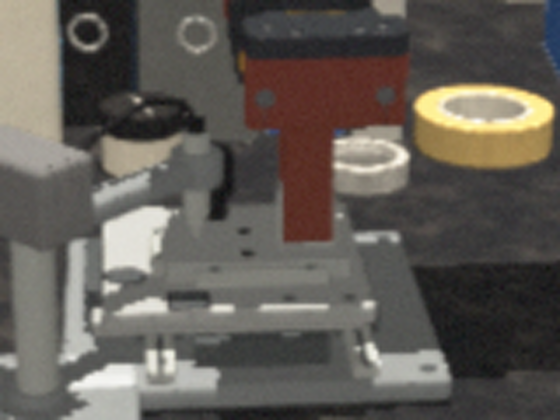

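The side view shows the carrier back at its home position (disc at (215,228) against a predicted (215,229)) and the bracket under the probe. I'll ease the vertical and side loads to check nothing is jammed.

>>> apply_moves(
  targets=[
    {"tx": 0,"ty": -0.001,"tz": 0.0003,"spin": 0},
    {"tx": 0,"ty": -0.002,"tz": 0.0005,"spin": 0},
    {"tx": 0,"ty": -0.002,"tz": 0.0005,"spin": 0},
    {"tx": 0,"ty": -0.002,"tz": 0.0005,"spin": 0},
    {"tx": 0,"ty": -0.002,"tz": 0.0005,"spin": 0},
    {"tx": 0,"ty": -0.002,"tz": 0.0005,"spin": 0},
    {"tx": 0,"ty": -0.002,"tz": 0.0005,"spin": 0},
    {"tx": 0,"ty": -0.002,"tz": 0.0005,"spin": 0},
  ],
)

```text
t: 23.9
ee_pos: [560.2, 16.1, 54.7]
orientation: [0.181, -3.125, -0.001]
ft_force: [-19.9, -4.8, 13.1]
width: 9.7
grasp_force: 30.0
```

>>> apply_moves(
  targets=[
    {"tx": -0.0003,"ty": 0.001,"tz": 0.0003,"spin": 0},
    {"tx": -0.0006,"ty": 0.002,"tz": 0.0004,"spin": 0},
    {"tx": -0.0006,"ty": 0.003,"tz": 0.0004,"spin": 0},
    {"tx": -0.0006,"ty": 0.003,"tz": 0.0004,"spin": 0},
    {"tx": -0.0006,"ty": 0.003,"tz": 0.0004,"spin": 0},
    {"tx": -0.0006,"ty": 0.003,"tz": 0.0004,"spin": 0},
    {"tx": -0.0006,"ty": 0.003,"tz": 0.0004,"spin": 0},
    {"tx": -0.0006,"ty": 0.003,"tz": 0.0004,"spin": 0},
  ],
)

```text
t: 24.7
ee_pos: [560.2, 16.4, 54.8]
orientation: [0.182, -3.126, 0.005]
ft_force: [-15.1, -20.2, 8.0]
width: 9.9
grasp_force: 30.0
```

```bash
python3 - <<'E'
from h import *
np.set_printoptions(precision=3,suppress=True)
o=ctrl.get_obs(); R=cv2.Rodrigues(np.array(o['orientation']))[0]
print(o['t'],o['ee_pos'],o['ft_force'],o['moment'],np.degrees(np.arctan2(R[1,1],R[0,1])),R[:,2])
E
```

```text
24.7 [560.213  16.414  54.781] [-15.053 -20.175   7.987] [-3.565  2.498 -0.038] 96.67809101284627 [-0.01  -0.004 -1.   ]
```

>>> apply_moves(
  targets=[
    {"tx": 0,"ty": 0,"tz": 0,"spin": 0.4},
    {"tx": 0,"ty": 0,"tz": 0,"spin": 0.8},
    {"tx": 0,"ty": 0,"tz": 0,"spin": 0.8},
    {"tx": 0,"ty": 0,"tz": 0,"spin": 0.8},
    {"tx": 0,"ty": 0,"tz": 0,"spin": 0.8},
    {"tx": 0,"ty": 0,"tz": 0,"spin": 0.8},
    {"tx": 0,"ty": 0,"tz": 0,"spin": 0.8},
    {"tx": 0,"ty": 0,"tz": 0,"spin": 0.8},
  ],
)

```text
t: 25.5
ee_pos: [560.2, 16.4, 54.8]
orientation: [0.203, -3.125, 0.004]
ft_force: [-15.0, -20.2, 8.1]
width: 9.8
grasp_force: 30.1
```

```bash
python3 - <<'E'
from h import *
np.set_printoptions(precision=3,suppress=True)
o=ctrl.get_obs(); R=cv2.Rodrigues(np.array(o['orientation']))[0]
print(o['t'],o['ee_pos'],o['ft_force'],o['moment'],np.degrees(np.arctan2(R[1,1],R[0,1])),R[:,2])
E
```

```text
25.5 [560.239  16.442  54.807] [-15.044 -20.15    8.081] [-3.579  2.534 -0.405] 97.42392668077352 [-0.01  -0.003 -1.   ]
```

Adding 0.8° of twist changed the yaw moment to −0.4 N m and didn't move the part. That puts the contact load well inside both fences, and the forces are steady, so I'm handing in.

```bash
python3 -c "
from workcell import ctrl
print(ctrl.close_job())"
```

```text
the job is handed in; nothing more can be done
None
```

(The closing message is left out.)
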